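# Find the full paint bottle by its weight

## Robot

A 6-joint arm with a two-finger parallel gripper is mounted at the origin on the work surface. World frame = base frame: x ahead of the robot, y to its left, z up, the work surface at z = 0. Lengths are in m, angles in degrees, forces in N, time in s.
With the tool pointing down it reaches from about 0.325 to 0.85 m from the base axis. Payload 15.5 kg.
Tool frame: the origin (TCP) lies at the very end of the fingers, on their centre line; the grasp point (between the pads) lies arm.grip_depth behind it (arm.grip_depth is the distance from the TCP to the grasp point, in m); z points along the fingers, y is the direction in which the jaws open and shut (so a half turn about z gives the same grasp; the last joint's range is limited). The gripper opens to 91 mm and grips with 3 to 60 N. Pads are 32 mm wide; open, the fingers measure 118 mm over their backs; the gripper's body (76 mm by 178 mm) begins 60 mm behind the grasp point.
Start: joints at [-69.872, 28.281, 77.091, -0, 74.628, -5.472], TCP at [0.27, -0.564, 0.214] pointing down, gripper open.
Joint ranges: [-166.48, 166.48], [-47.26, 123.95], [12.59, 153.08], [-70.14, 250.14], [6.76, 159.57], [-176.63, 176.63]. Speed limits (degrees/s): [108.29, 108.29, 147.25, 172.46, 172.46, 172.46].

## Interface

Orientations are given as a 3x3 rotation matrix whose columns are the frame's x, y, z axes.
In Python, from rig import arm gives the robot as it stands. Calls block until the motion is done:
- arm.move_to(position, orientation): joint-space move of the TCP to a pose.
- arm.move_l(position, orientation=None, feed=0.15): straight line of the TCP; orientation=None keeps the orientation; feed is the mean speed in m/s.
- arm.move_joints(angles): joint-space move.
- arm.grip(opening): finger opening in m; the grip force is fixed at half the most; returns when the fingers have stopped.
- arm.sleep(seconds).
- arm.solve_ik(position, orientation): joint angles nearest the present ones, or None.
- arm.snapshot(name): name is "scene" or "top" or "wrist"; returns the picture (400x640x3 uint8, red, green, blue); there is no depth.
- arm.get_calibration(name): a dict with "intrinsics" (3x3 intrinsics, pixels), "cam_to_world" (4x4, takes a point from camera to world coordinates). Camera axes: x right, y down, z forward; pixel columns grow to the right and rows downward; lengths in m; the calibration is good to about 2 mm. A picture is of the moment at which its call begins: read the wrist's pose just before it. get_calibration takes no time and is no camera call; for the wrist camera it gives the pose at the moment of the call.
A pose or a line that the arm cannot do raises arm.Unreachable and nothing moves.
- arm.sign_off(): hands the job in, once; it reports no verdict.
Readings, each from a call of its own:
- arm.current_t(): time.
- arm.current_joint_positions(): joint angles.
- arm.current_dq(): joint speeds.
- arm.current_tau(): joint torques, N m.
- arm.current_ee_pos(): TCP position.
- arm.current_tool_rot(): TCP orientation.
- arm.current_force(): force on the tool from outside, world axes, zero at the start.
- arm.current_torque(): the same for the moment, N m.
- arm.current_width(): finger opening in m.
Only numpy, scipy, OpenCV 4.12 (cv2) and the standard library are available. Lean on these libraries where they do the work, as an engineer would, in place of code of your own. Each camera call takes 0.05 s, during which the arm holds its last target. There are 200 camera calls.

## Task

The sloped rack holds four black paint bottles that look the same, but only one is full and heavy: lift them to feel which it is. Stand the full one upright in the well of the dark wooden stand, all the way down, and have the other three fully home in the rack. Do not drop or tip over a bottle, and leave the other things on the board where they are.

Things in the scene. Friction and masses are not known exactly. Their poses are not given: they have to be found in the camera images.
- bottle_1: One of four black bottles that look alike, 115 mm tall: body 40 mm diameter to 90 mm, shoulder to 97 mm, grey cap 28 mm diameter to 115 mm. Origin: centre of its underside; z along its axis to the cap. One of the four (any) is full, 0.27 to 0.33 kg; the others nearly empty, 0.065 to 0.085 kg. Starts home in a rack pocket, leaning 30 degrees with its cap to the robot's side.
- bottle_2: One of four black bottles that look alike, 115 mm tall: body 40 mm diameter to 90 mm, shoulder to 97 mm, grey cap 28 mm diameter to 115 mm. Origin: centre of its underside; z along its axis to the cap. One of the four (any) is full, 0.27 to 0.33 kg; the others nearly empty, 0.065 to 0.085 kg. Starts home in a rack pocket, leaning 30 degrees with its cap to the robot's side.
- bottle_3: One of four black bottles that look alike, 115 mm tall: body 40 mm diameter to 90 mm, shoulder to 97 mm, grey cap 28 mm diameter to 115 mm. Origin: centre of its underside; z along its axis to the cap. One of the four (any) is full, 0.27 to 0.33 kg; the others nearly empty, 0.065 to 0.085 kg. Starts home in a rack pocket, leaning 30 degrees with its cap to the robot's side.
- bottle_4: One of four black bottles that look alike, 115 mm tall: body 40 mm diameter to 90 mm, shoulder to 97 mm, grey cap 28 mm diameter to 115 mm. Origin: centre of its underside; z along its axis to the cap. One of the four (any) is full, 0.27 to 0.33 kg; the others nearly empty, 0.065 to 0.085 kg. Starts home in a rack pocket, leaning 30 degrees with its cap to the robot's side.
- rack_floor (a point): Fixed sloped wooden rack (block 64 mm across, 226 mm long): point on the floor plane of its pockets, mid-row. z: the holes' axis, outward, leaning 30 degrees to the robot's side; y along the row, level. Four blind square pockets at y = -81, -27, 27, 81 mm, 43 mm wide, 40 mm deep (mouths at z = 40 mm). A bottle that is home has its origin in this plane and stands 75 mm out.
- stand_floor (a point): Centre of the floor of the round well in the fixed dark wooden spill-proof stand, a block 100 x 100 x 40 mm lying on the plywood board; z up. Well 46 mm diameter, 25 mm deep, its mouth 25 mm above this point. Rack and stand may each be on either side.
- brush_jar: Bystander: white jar 68 mm diameter, 95 mm tall, with brushes standing out of it to 241 mm above its foot, up to 35 mm from the axis. Origin: centre of its underside.
- tin: Bystander: open steel tin, 66 mm diameter, 85 mm tall. Origin: centre of its underside.
- tub: Bystander: white tub 80 mm diameter, 85 mm tall. Origin: centre of its underside.
- jar_dark: Bystander: glass jar 72 mm diameter, 75 mm tall. Origin: centre of its underside.
- brush: Bystander: paint brush lying flat, 190 mm long along its x. Origin: on its underside, mid-length.
- cutout: Bystander: black flat L-shaped piece about 80 x 100 mm, 12 mm thick, lying flat. Origin: on its underside near its middle.

How it is judged:
By the outcome, as a careful person would: the job done as asked, in the order asked, and still so for the second after the job is handed in, with the robot touching nothing.
It also fails if it takes over 69 s, if anything falls off the work surface, if the arm or the gripper's body presses on something with over 40 N, if the wrist force passes 120 N, or if a joint passes its speed limit or range.

## Working session

There is one attempt and no reset: what is moved stays moved. The work goes in short steps, each a Python script; the robot and the scene stay as the last script left them, time stands still between calls to the robot, and variables do not carry over. Pictures are saved under pics/ and viewed, about 8 in all and at most 12, crops included, and the job is handed in when it is done.

```bash
ls; mkdir -p pics; python3 - <<'E'
from rig import arm
import cv2,numpy as np
for n in("scene","top"):
    im=arm.snapshot(n); cv2.imwrite(f"pics/{n}0.png",im[:,:,::-1]); c=arm.get_calibration(n); print(n,np.round(c["intrinsics"],1).tolist(),np.round(c["cam_to_world"],4).tolist())
print(arm.grip_depth,arm.current_t())
E
```

```text
pics
scene [[414.5, 0.0, 323.2], [0.0, 414.5, 197.9], [0.0, 0.0, 1.0]] [[-0.0239, 0.5854, -0.8104, 1.3917], [0.9997, 0.0197, -0.0153, 0.0227], [0.007, -0.8105, -0.5857, 0.6877], [0.0, 0.0, 0.0, 1.0]]
top [[404.7, 0.0, 322.3], [0.0, 404.7, 191.3], [0.0, 0.0, 1.0]] [[0.0151, -0.9959, 0.0894, 0.4434], [-0.9998, -0.016, -0.0093, -0.0087], [0.0107, -0.0893, -0.9959, 0.961], [0.0, 0.0, 0.0, 1.0]]
0.0188 0.1
```

View pics/scene0.png

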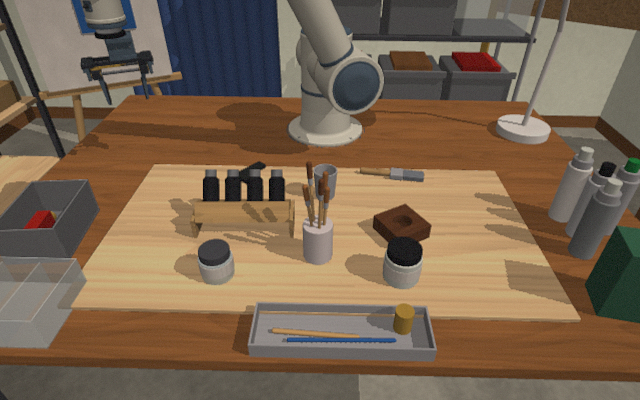

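View pics/top0.png

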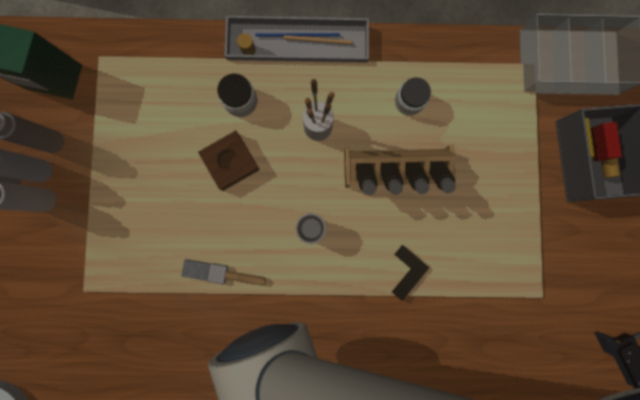

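The scene view shows the rack with four caps at about (211–277, 173), the stand at (402, 225) and the jar of brushes at (317, 240). In the top view the caps are at about (369–447, 185), the stand at (228, 160) and the jar at (318, 120).

```bash
cat > h.py <<'E'
import numpy as np,cv2
def ray(c,uv):
    K,T=np.array(c["intrinsics"]),np.array(c["cam_to_world"])
    d=T[:3,:3]@np.linalg.solve(K,[uv[0],uv[1],1.]); return T[:3,3],d/np.linalg.norm(d)
def onz(c,uv,z):
    o,d=ray(c,uv); return o+d*(z-o[2])/d[2]
def tri(obs):  # [(calib,uv)]
    A=np.zeros((3,3));b=np.zeros(3);R=[ray(*x) for x in obs]
    for o,d in R:
        P=np.eye(3)-np.outer(d,d);A+=P;b+=P@o
    p=np.linalg.solve(A,b); return p,[round(1000*np.linalg.norm((np.eye(3)-np.outer(d,d))@(p-o)),1) for o,d in R]
def proj(c,p):
    T=np.linalg.inv(np.array(c["cam_to_world"])); q=np.array(c["intrinsics"])@(T[:3,:3]@p+T[:3,3]); return q[:2]/q[2]
E
python3 - <<'E'
from rig import arm
from h import *
np.set_printoptions(precision=4,suppress=True)
s,t=arm.get_calibration("scene"),arm.get_calibration("top")
for a,b in(((211,173),(447,184)),((277,173),(369,186))): print(tri([(s,a),(t,b)]))
print("well mouth z",tri([(s,(402,218)),(t,(227,159))]))
# board corners
print("board",tri([(s,(146,165)),(t,(541,297))]),tri([(s,(577,317)),(t,(98,57))]))
for n,p,z in(("jar",(318,125),.06),("tin",(311,228),.09),("tub",(237,90),.09),("jd",(414,93),.08),("cut",(408,272),.01)): print(n,onz(t,p,z))
w=arm.get_calibration("wrist");T=np.eye(4);T[:3,:3]=arm.current_tool_rot();T[:3,3]=arm.current_ee_pos()
print(T);print(np.linalg.inv(T)@w["cam_to_world"]);print(w["intrinsics"])
print(arm.current_force())
E
```

```text
(array([ 0.5362, -0.2709,  0.1383]), [np.float64(0.8), np.float64(0.8)])
(array([ 0.5296, -0.11  ,  0.1377]), [np.float64(1.7), np.float64(1.7)])
well mouth z (array([0.5945, 0.1999, 0.0553]), [np.float64(0.8), np.float64(0.8)])
board (array([ 0.2907, -0.5447,  0.002 ]), [np.float64(10.8), np.float64(10.8)]) (array([0.8449, 0.5265, 0.0105]), [np.float64(2.3), np.float64(2.3)])
jar [ 0.675 -0.005  0.06 ]
tin [0.4422 0.0063 0.09  ]
tub [0.7428 0.1747 0.09  ]
jd [ 0.7468 -0.2189  0.08  ]
cut [ 0.3437 -0.2194  0.01  ]
[[ 0.9018  0.4321 -0.0004  0.2699]
 [ 0.4321 -0.9018  0.001  -0.5633]
 [ 0.0001 -0.0011 -1.      0.2134]
 [ 0.      0.      0.      1.    ]]
[[ 0.0009 -0.9657 -0.2596  0.0731]
 [ 1.      0.0006  0.0011  0.0002]
 [-0.0009 -0.2596  0.9657 -0.1709]
 [ 0.      0.      0.      1.    ]]
[[324.8006   0.     321.4223]
 [  0.     324.8006 196.3817]
 [  0.       0.       1.    ]]
[ 0.5194 -0.2868 -0.0622]
```

```bash
cat >> h.py <<'E'
def Rlean(yaw=0,lean=30,sg=1):
    # tool pointing along -axis of bottle leaning to robot by lean; jaws across the row; yaw about z
    s,c=np.sin(np.radians(lean)),np.cos(np.radians(lean))
    R=np.array([[0,c,s],[1,0,0],[0,s,-c]]); R[:,:2]*=sg
    k,q=np.cos(np.radians(yaw)),np.sin(np.radians(yaw))
    return np.array([[k,-q,0],[q,k,0],[0,0,1]])@R
E
python3 - <<'E'
from rig import arm
from h import *
import pickle
np.set_printoptions(precision=1,suppress=True)
ok={}
mid=np.array([.533,-.19,.138])
for sg in(1,-1):
    R=Rlean(0,30,sg);a=-R[:,2]
    print(sg,[arm.solve_ik(p,q) for p,q in((mid+.1*a,R),(mid-[0,.08,0]-.064*a,R),(mid+[0,.08,0]-.064*a,R),((.595,.2,.08),Rlean(0,0,sg)))])
sg=1
R=Rlean(0,30,sg);a=-R[:,2]
V=[]
def snap(n):
    c=arm.get_calibration("wrist");im=arm.snapshot("wrist");cv2.imwrite(f"pics/{n}.png",im[:,:,::-1]);V.append((n,c))
arm.move_to(mid+[0,-.05,0]+.1*a,R);snap("r1")
arm.move_l(mid+[0,.05,0]+.1*a,feed=.25);snap("r2")
print(arm.current_t())
arm.move_l((.42,0,.28),Rlean(0,15,sg),feed=.3)
R0=Rlean(0,0,sg)
arm.move_l((.57,.2,.19),R0,feed=.3);snap("s1")
arm.move_l((.62,.2,.19),feed=.3);snap("s2")
print(arm.current_t(),arm.current_joint_positions())
pickle.dump(V,open("V.pkl","wb"))
I=[cv2.imread(f"pics/{n}.png") for n in("r1","r2","s1","s2")]
cv2.imwrite("pics/m1.png",cv2.resize(np.vstack([np.hstack(I[:2]),np.hstack(I[2:])]),(800,500),interpolation=cv2.INTER_AREA))
E
```

```text
1 [array([-41.3,  10.1, 114.2,  33.2,  37. , -64.9]), array([-42. ,  32.3, 108.7,  52.5,  24.9, -87.8]), array([-24.3,  29.5, 118.2,  69.5,  12.7, -90.4]), array([13.1, 36.9, 84.5, -0. , 58.6, 13.1])]
-1 [array([-41.3,  10.1, 114.2,  33.2,  37. , 115.1]), array([-42. ,  32.3, 108.7,  52.5,  24.9,  92.2]), array([-24.3,  29.5, 118.2,  69.5,  12.7,  89.6]), array([  13.1,   36.9,   84.5,   -0. ,   58.6, -166.9])]
2.175
4.7417 [12.6 31.6 74.8 -0.  73.6 12.6]
```

View pics/m1.png

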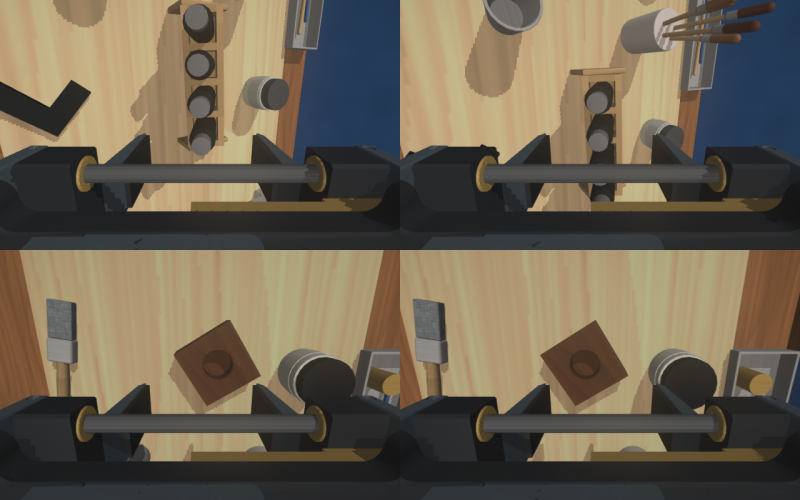

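The wrist montage shows the rack views on top, with all four caps in r1 and two clear caps in r2. The stand and its well are near (217, 365) and (585, 365) in the lower pair. Next I'll extract these precisely.

```bash
python3 - <<'E'
from h import *
out=[]
for n,(x0,y0,x1,y1) in dict(r1=(270,0,400,250),r2=(270,120,400,250),s1=(270,100,430,260),s2=(210,100,370,260)).items():
    im=cv2.imread(f"pics/{n}.png")[y0:y1,x0:x1]
    hsv=cv2.cvtColor(im,cv2.COLOR_BGR2HSV); big=cv2.resize(im,None,fx=2.2,fy=2.2,interpolation=cv2.INTER_CUBIC)
    if n[0]=="r": m=((hsv[...,1]<60)&(hsv[...,2]>70)&(hsv[...,2]<140)).astype(np.uint8)
    else: 
        m=((hsv[...,2]<cv2.GaussianBlur(hsv[...,2],(0,0),1)*0+62)).astype(np.uint8)
    m=cv2.morphologyEx(m,cv2.MORPH_OPEN,np.ones((3,3)))
    for c in cv2.findContours(m,cv2.RETR_LIST,cv2.CHAIN_APPROX_NONE)[0]:
        if cv2.contourArea(c)<200: continue
        e=cv2.fitEllipse(c); print(n,np.round([e[0][0]+x0,e[0][1]+y0,*e[1],e[2]],1),cv2.contourArea(c))
        cv2.ellipse(big,((e[0][0]*2.2+.6,e[0][1]*2.2+.6),(e[1][0]*2.2,e[1][1]*2.2),e[2]),(0,255,0),1)
    out.append(cv2.copyMakeBorder(big,0,550-big.shape[0],0,4,cv2.BORDER_CONSTANT))
a=np.hstack([out[0],np.vstack([out[1][:290],out[1][:260]*0])]); s=np.vstack([out[2][:275],out[3][:275]]) 
s=np.vstack([cv2.resize(o[:352],None,fx=.78,fy=.78) for o in out[2:]]); s=cv2.copyMakeBorder(s,0,550-s.shape[0],0,0,cv2.BORDER_CONSTANT) if s.shape[0]<550 else s[:550]
cv2.imwrite("pics/m2.png",np.clip(np.hstack([a,s])*1.6,0,255).astype(np.uint8)[:, :800])
E
```

```text
r1 [322.3 230.8  30.3  35.3  21.2] 833.5
r1 [319.5 171.1  32.4  35.2  27.4] 893.0
r1 [394.3 148.1  11.7  44.5   0.9] 343.0
r1 [316.6 103.8  35.1  35.7 175.3] 983.5
r1 [314.2  26.8  37.2  40.6 179.2] 1181.5
r2 [317.7 224.7  30.8  35.6  22. ] 851.5
r2 [392.8 214.6  15.4  45.9   1.6] 462.5
r2 [315.4 163.5  33.2  35.6  25.4] 923.5
s1 [415.1 241.2  28.4  47.6 173.5] 941.5
s2 [225.3 239.5  33.3  49.8   3. ] 1188.5
```

View pics/m2.png

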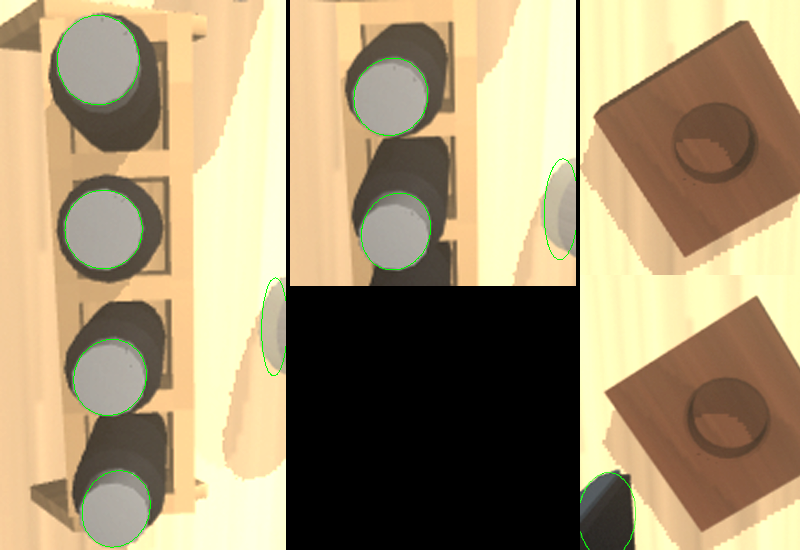

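The green fits sit on the caps, but they pick up a bit of the cap side. The well rim centres come out at about (348.1, 182.8) in s1 and (296, 183.6) in s2. I'll tighten the cap threshold and triangulate.

```bash
python3 - <<'E'
from h import *
import pickle
np.set_printoptions(precision=4,suppress=True)
V=dict(pickle.load(open("V.pkl","rb")))
S={"r1":[(314,27),(316,104),(319,171),(322,231)],"r2":[(315,163),(318,225)]}
C={}
for n,seeds in S.items():
    g=cv2.cvtColor(cv2.imread(f"pics/{n}.png"),cv2.COLOR_BGR2GRAY)
    for i,(x,y) in enumerate(seeds):
        v=np.median(g[y-3:y+7,x-5:x+6]); m=((g>v-7)&(g<v+7)).astype(np.uint8)
        m=cv2.morphologyEx(m,cv2.MORPH_CLOSE,np.ones((3,3)));m=cv2.morphologyEx(m,cv2.MORPH_OPEN,np.ones((3,3)))
        l=cv2.connectedComponents(m)[1];k=(l==l[y+3,x]).astype(np.uint8)
        c=max(cv2.findContours(k,0,cv2.CHAIN_APPROX_NONE)[0],key=len);e=cv2.fitEllipse(cv2.convexHull(c))
        C[n,i]=np.array(e[0]);print(n,i,v,np.round([*e[0],*e[1]],1))
for a,b in((("r1",2-2),("r2",0)),(("r1",1),("r2",1))): print(tri([(V["r1"],C[a]),(V["r2"],C[b])]))
# r1 alone: fit mid + yaw with spacing 54
from scipy.optimize import least_squares
def pts(p): return [p[:3]+y*np.array([-np.sin(p[3]),np.cos(p[3]),0]) for y in(.081,.027,-.027,-.081)]
def f(p):
    P=pts(p);r=[proj(V["r1"],P[i])-C["r1",i] for i in range(4)]+[proj(V["r2"],P[i])-C["r2",i] for i in range(2)]
    return np.ravel(r)
s=least_squares(f,[.533,-.19,.138,0]);print(s.x,np.degrees(s.x[3]),s.fun)
u1,u2=(348.1,182.8),(296,183.6)
print(tri([(V["s1"],u1),(V["s2"],u2)]));
for z in(.05,.055):print(onz(V["s1"],u1,z),onz(V["s2"],u2,z))
E
```

```text
r1 0 105.0 [313.7  26.1  36.7  40.1]
r1 1 106.0 [316.4 103.7  34.1  35.4]
r1 2 107.0 [316.2 174.2  31.7  39.9]
r1 3 108.0 [319.3 234.   28.2  36.1]
r2 0 107.0 [311.  177.8  34.1  65.7]
r2 1 106.0 [312.6 236.   32.7  52. ]
(array([ 0.5095, -0.1157,  0.1673]), [np.float64(1.2), np.float64(1.2)])
(array([ 0.514 , -0.1643,  0.1618]), [np.float64(1.6), np.float64(1.6)])
[ 0.5207 -0.1931  0.1522  0.0441] 2.5291324211964454 [-2.6407  0.3965 -2.0028  2.7954  1.2291  2.812   0.7953  5.7613  0.954
 -8.7567  2.284  -2.8899]
(array([0.596 , 0.2013, 0.0492]), [np.float64(0.4), np.float64(0.4)])
[0.5959 0.2019 0.05  ] [0.5961 0.201  0.05  ]
[0.5955 0.203  0.055 ] [0.5965 0.2022 0.055 ]
```

```bash
python3 - <<'E'
from h import *
import pickle
from scipy.optimize import least_squares
np.set_printoptions(precision=4,suppress=True)
V=dict(pickle.load(open("V.pkl","rb")))
C={"r1":[(314,26.4),(316.5,103.8),(319.5,171.6),(322.7,231.6)],"r2":[(315.7,164.2),(317.8,226.2)]}
for i in(0,1): print(tri([(V["r1"],C["r1"][i]),(V["r2"],C["r2"][i])]))
def f(p):
    P=[p[:3]+y*np.array([-np.sin(p[3]),np.cos(p[3]),0]) for y in(.081,.027,-.027,-.081)]
    return np.ravel([proj(V[n],P[i])-c for n in C for i,c in enumerate(C[n])])
s=least_squares(f,[.533,-.19,.138,0]);print(s.x,np.degrees(s.x[3]),s.fun)
E
```

```text
(array([ 0.5239, -0.11  ,  0.145 ]), [np.float64(0.4), np.float64(0.4)])
(array([ 0.5265, -0.1641,  0.1437]), [np.float64(0.5), np.float64(0.5)])
[ 0.5279 -0.1908  0.1436  0.0439] 2.5173622579455626 [ 0.237   0.3206  0.7723 -0.2974  0.4636 -0.0191 -0.3338  0.756  -0.8733
 -0.4278 -0.3601 -0.323 ]
```

```bash
cat >> h.py <<'E'
YAW=2.517; R30=Rlean(YAW); AX=-R30[:,2]; ROW=R30[:,0]
MID=np.array([.5279,-.1908,.1436])-.115*AX   # rack floor
YS=[.081,.027,-.027,-.081]
def tcp(i,s): return MID+YS[i]*ROW+s*AX
SG=.053
E
cat > feel.py <<'E'
from rig import arm
from h import *
import time
np.set_printoptions(precision=2,suppress=True)
def F(n=6):
    v=[]
    for _ in range(n): v.append(arm.current_force()); arm.sleep(.03)
    return np.mean(v,0)
def feel(i):
    f0=F()
    arm.move_l(tcp(i,SG),feed=.12)
    f1=F(2); arm.grip(.0); w=arm.current_width(); f2=F(3)
    arm.move_l(tcp(i,SG+.02),feed=.06); arm.sleep(.15); f3=F()
    W=-(f3-f0)[2]
    print(i,"t",round(arm.current_t(),1),"w",round(w*1e3,1),"down",f1-f0,"grip",f2-f0,"lift",f3-f0,flush=True)
    return W,f0
E
python3 - <<'E'
from rig import arm
from h import *
np.set_printoptions(precision=1,suppress=True)
for i in range(4): print(i,[arm.solve_ik(tcp(i,s),R30) for s in(.13,.09,.053)])
print(tcp(0,.13),tcp(0,.053))
from feel import *
arm.move_l((.42,0.02,.28),Rlean(0,15),feed=.3)
arm.grip(.07)
arm.move_to(tcp(0,.13),R30)
print(feel(0)[0],arm.current_force())
E
```

```text
0 [array([-28.6,  17.8, 119.6,  43.7,  22. , -69.1]), array([-27. ,  23.3, 119.5,  54.3,  17.7, -79.1]), array([-25.7,  28.3, 118.9,  67.2,  14.9, -91.4])]
1 [array([-35.5,  19.2, 116.7,  44. ,  26.4, -75. ]), array([-33.8,  24.4, 116.6,  51.9,  22.1, -82.2]), array([-32.2,  29.1, 116. ,  60.9,  19. , -90.5])]
2 [array([-41.5,  21. , 113. ,  42.9,  30.7, -78.6]), array([-39.6,  25.8, 112.9,  48.8,  26.5, -83.7]), array([-38. ,  30.2, 112.3,  55.3,  23.3, -89.5])]
3 [array([-46.5,  23.1, 108.6,  41.4,  34.8, -80.8]), array([-44.6,  27.5, 108.5,  45.8,  30.7, -84.5]), array([-42.9,  31.7, 108. ,  50.5,  27.5, -88.5])]
[ 0.5 -0.1  0.2] [ 0.6 -0.1  0.1]
0 t 10.0 w 40.9 down [0.65 0.39 0.5 ] grip [9.68 2.13 7.26] lift [4.29 0.2  6.9 ]
-6.898197674012009 [ 4.59 -0.29  8.07]
```

```bash
python3 - <<'E'
from rig import arm
from h import *
from feel import F
np.set_printoptions(precision=2,suppress=True)
J=R30[:,1]
def loc(f): return R30.T@f
print(loc(F(3)))
for d in(.001,.002,.003):
    arm.move_l(tcp(0,SG+.02)+d*J,feed=.03);arm.sleep(.1);f=F(4);print(d,f,loc(f),arm.current_torque(),1e3*(arm.current_ee_pos()-tcp(0,SG+.02)-d*J))
E
```

```text
[-0.25  7.71 -3.96]
0.001 [5.29 0.03 6.1 ] [-0.2   7.63 -2.64] [ 0.05 -1.34  0.02] [ 0.67 -0.32  0.38]
0.002 [ 5.47 -0.43  2.59] [-0.67  6.01  0.49] [-0.09 -1.14 -0.07] [ 0.21 -0.1   0.09]
0.003 [ 4.49 -0.76 -0.59] [-0.96  3.56  2.74] [-0.15 -0.59 -0.03] [-0.1   0.04 -0.09]
```

```bash
python3 - <<'E'
from rig import arm
from h import *
from feel import F
np.set_printoptions(precision=2,suppress=True)
J=R30[:,1]
arm.move_l(tcp(0,SG+.02)+.004*J,feed=.03);arm.sleep(.1);f=F(4);print(f,R30.T@f)
arm.move_l(tcp(0,SG+.055)+.004*J,feed=.06);arm.sleep(.2);f=F();print(f,R30.T@f,arm.current_torque(),arm.current_t())
c=arm.get_calibration("scene");im=arm.snapshot("scene");cv2.imwrite("pics/a_s.png",im[:,:,::-1])
im2=arm.snapshot("wrist");cv2.imwrite("pics/a_w.png",im2[:,:,::-1])
A=cv2.resize(im[120:250,170:310,::-1],None,fx=3,fy=3,interpolation=cv2.INTER_CUBIC);B=cv2.resize(im2[:,:,::-1],(500,312))[:, 150:420]
H=np.zeros((390,A.shape[1]+270,3),np.uint8);H[:,:A.shape[1]]=A;H[:312,A.shape[1]:]=B;cv2.imwrite("pics/m3.png",H)
E
```

```text
[ 3.09 -0.79 -1.37] [-0.93  1.96  2.71]
[ 0.3   0.28 -2.87] [ 0.27 -1.17  2.64] [-0.03  0.54 -0.02] 13.125
```

View pics/m3.png

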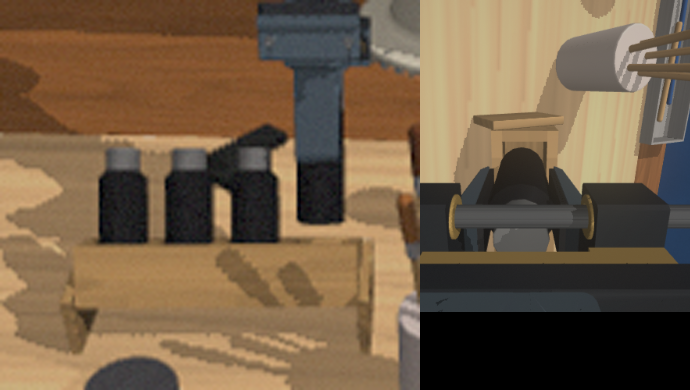

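The force is (0.3, 0.3, −2.9) N with the bottle hanging free. That is about 0.29 kg and points straight down, so this is the full bottle. The picture shows it clear of the rack with the other three still home. I'll carry it to above the stand.

```bash
python3 - <<'E'
from rig import arm
from h import *
from feel import F
np.set_printoptions(precision=2,suppress=True)
print("w",arm.current_width()*1e3)
arm.move_l(tcp(0,SG+.11),feed=.2)
arm.move_l((.42,0.0,.30),Rlean(0,15),feed=.25)
R0=Rlean(0,0)
arm.move_l((.596,.2015,.078+.055),R0,feed=.25);arm.sleep(.2)
print("w",arm.current_width()*1e3,F(),arm.current_torque(),arm.current_t())
o=[]
for n,(x,y) in dict(scene=(402,195),top=(228,160)).items():
    im=arm.snapshot(n);cv2.imwrite(f"pics/b_{n}.png",im[:,:,::-1]);o.append(cv2.resize(im[y-60:y+60,x-65:x+65,::-1],None,fx=3,fy=3,interpolation=cv2.INTER_CUBIC))
cv2.imwrite("pics/m4.png",np.hstack(o))
c=arm.get_calibration("scene")
p=np.array([.596,.2015,.135])
for h in(-.053,.037): print(h,[proj(c,p+[0,s*.02,h]) for s in(-1,1)])
E
```

```text
w 38.77483552987404
w 38.67317367475551 [-0.13  0.27 -3.01] [-0.03 -0.12  0.02] 16.9083
-0.053 [array([395.38, 209.6 ]), array([412.06, 209.93])]
0.037 [array([399.69, 178.24]), array([417.3 , 178.57])]
```

View pics/m4.png

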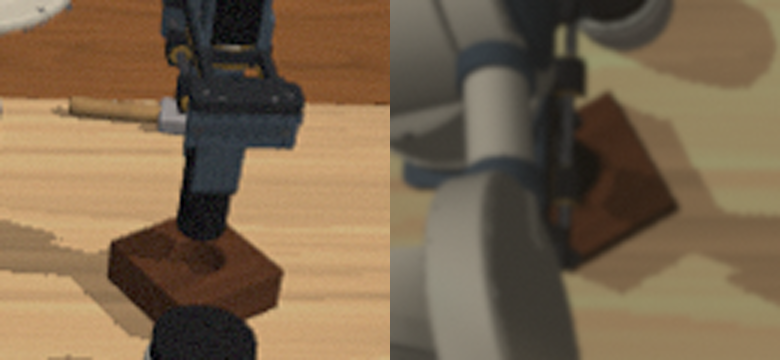

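The bottle hangs upright over the well. Its bottom is at scene pixel (404, 214), which agrees with the prediction. I'll insert it with the force guarded.

```bash
python3 - <<'E'
from rig import arm
from h import *
from feel import F
np.set_printoptions(precision=2,suppress=True)
f0=F(4);z=.110
while z>.066:
    z-=.003; arm.move_l((.596,.2015,z),feed=.05); f=F(2)-f0
    print(round(z,3),f,1e3*(arm.current_ee_pos()-[.596,.2015,z]))
    if f[2]>5 or np.hypot(*f[:2])>8: break
print(arm.current_t())
E
```

```text
0.107 [0.08 0.23 1.21] [0.18 0.01 0.19]
0.104 [-0.46  0.43  0.29] [-0.02  0.    0.03]
0.101 [-0.98  0.12  0.11] [-0.06 -0.01 -0.05]
0.098 [-0.93  0.07  0.31] [-0.06 -0.03 -0.11]
0.095 [-0.11  0.58  1.07] [-0.04 -0.01 -0.07]
0.092 [-0.16 -0.17  0.4 ] [-0.05  0.01 -0.09]
0.089 [-0.8   0.41 -0.05] [-0.03 -0.01 -0.08]
0.086 [-0.47  0.15  1.11] [-0.06 -0.02 -0.1 ]
0.083 [-1.04  0.1   0.37] [-0.04 -0.02 -0.08]
0.08 [-1.21  0.35  0.69] [-0.03 -0.01 -0.06]
0.077 [-1.76 -1.93 12.79] [0.74 0.06 0.9 ]
21.0417
```

```bash
python3 - <<'E'
from rig import arm
from h import *
from feel import F
np.set_printoptions(precision=2,suppress=True)
arm.grip(.075); print(F(3))
arm.move_l((.596,.2015,.20),feed=.15); print("free",F())
arm.move_l((.42,0.0,.32),feed=.3)
arm.move_to((.40,-.02,.36),Rlean(0,0)); print(arm.current_t())
im=arm.snapshot("scene");cv2.imwrite("pics/c_s.png",im[:,:,::-1])
t=arm.snapshot("top");cv2.imwrite("pics/c_t.png",t[:,:,::-1])
a=cv2.resize(im[130:300,160:460,::-1],(780,442),interpolation=cv2.INTER_CUBIC)
cv2.imwrite("pics/m5.png",a)
c=arm.get_calibration("scene"); b=np.array([.596,.2015,.0245])
for h in(0,.025,.09,.115): print(h,(proj(c,b+[0,0,h])-[160,130])*2.6)
E
```

```text
[0.21 0.23 0.01]
free [-0.25  0.22 -0.44]
24.4583
0 [626.41 255.11]
0.025 [629.5  234.75]
0.09 [637.99 178.96]
0.115 [641.44 156.33]
```

View pics/m5.png

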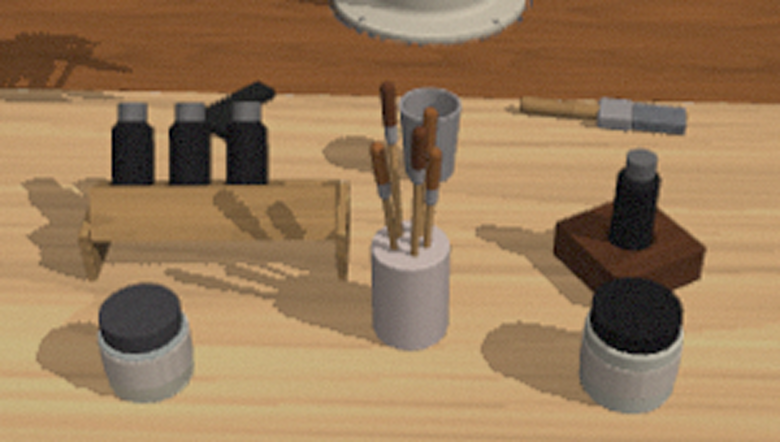

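The bottle stands upright in the well with its cap top at crop pixel (641, 157); the fully-down prediction is (641, 156). The other three are in the rack and the bystanders haven't moved.

```bash
python3 -c "
from rig import arm
arm.sign_off();print(arm.current_t())"
```

```text
the job is handed in; nothing more can be done
the job is handed in; nothing more can be done
```

The full bottle is upright in the well of the dark stand, all the way down, and I handed the job in at about 24.5 s of the 69 s allowed.

- **Finding the full one:** I found the rack, caps and well in wrist-camera views and lifted the bottle nearest the stand first. Free of the rack it read −2.9 to −3.0 N, against about −0.4 N with the gripper empty afterwards. That is roughly 0.26–0.30 kg, far above an empty bottle, so I did not lift the other three.
- **Placing it:** The bottle went into the well with almost no force. It met the floor with the tool at a height of about 77 mm, against 78 mm predicted. In the last picture its cap top was within a pixel of the fully-down position.
- **The rest of the board:** The same picture shows the other three bottles in their rack pockets, where they started, and nothing else moved.
- **First lift disagreed:** Inside the pocket the lift pushed sideways with 7–12 N, probably because the bottle was leaning on the pocket wall. That reading was not usable for weight, so I shifted about 4 mm, pulled the bottle clear and weighed it there.

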